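Demould a chocolate slab from under the clamp bar and lay it on the gold cards

ROBOT

A 7-joint arm with a two-finger parallel gripper is mounted at the origin on the work surface. World frame = base frame: x ahead of the robot, y to its left, z up, the work surface at z = 0. Lengths are in m, angles in rad, forces in N, time in s.
With the tool pointing down it reaches from about 0.4 to 0.875 m from the base axis. Payload 19.3 kg.
Tool frame: the origin (TCP) lies between the finger pads; the fingertips stand bot.tcp_to_tips ahead of it and the grasp point (between the pads) is the TCP (bot.tcp_to_tips is the distance from the TCP to the fingertips, in m); z points along the fingers, y is the line along which they close (so a half turn about z gives the same grasp; the last joint's range is limited). The gripper opens to 85 mm and grips with 20 to 120 N. Pads are 22 mm wide; open, the fingers measure 114 mm over their backs; the gripper's body (76 mm by 85 mm) begins 54 mm behind the grasp point. The pads swing forward as they close: fully open they stand 13 mm farther back than shut.
Start: joints at [-1.387, 0.521, -0.036, 1.599, 0.021, 1.021, -0.113], TCP at [0.157, 0.605, 0.25] pointing down, gripper open.
Joint ranges: [-2.91, 2.91], [-0.3, 2.13], [-1.5, 1.42], [0.17, 2.43], [-1.26, 4.41], [0.16, 1.93], [-2.52, 2.52]. Speed limits (rad/s): [1.89, 1.89, 2.39, 2.39, 3.01, 3.01, 3.01].

INTERFACE

Orientations are given as [roll, pitch, yaw] about the fixed x, y, z axes, in that order (R = Rz(yaw) Ry(pitch) Rx(roll)).
In Python, from workcell import telemetry, grab_frame, bot gives the robot as it stands. The module is installed in compiled form; this text tells all that it offers.
- The arm moves only by the shell command python3 -m crank 'ROWS' [FORCE]. ROWS is text: rows parted by semicolons, each of 7 numbers parted by spaces: the finger opening in m, from 0 to 0.0854, then the shift along the tool's x, y, z in m, then the turn, a rotation vector about the tool's x, y, z in degrees. A call has exactly 8 rows; each row shifts and turns the commanded pose from where the row before left it, along the tool's axes as they then stand; what a row does not reach is not made up. A row lasts 1/12 s, in which the tool goes at most 41.7 mm and 7.16 degrees, less where a joint would pass 70% of its speed; a pose out of reach is approached as far as the arm can. A call with a gripper value outside its range is refused whole. The fingers move at their own pace and stop on an object; FORCE is the grip in N (left out, the last holds). Time passes only in rows, so rows that do not move let the fingers close, or fill a call up. It gives the time, the measured TCP pose, the force, the opening and the grip force at its end, in the units of the state.
- telemetry.observe(): the state, without advancing time (a new reading comes with each control period).
- grab_frame(name): name is "scene" or "side" or "wrist"; returns a dict with "pixels" (400x640x3 uint8, red, green, blue), "depth" (400x640 float32, m along the optical axis (not along the pixel's ray), 0 where there is no reading), "vertical_fov" (degrees; the focal length in pixels is half the picture's height over the tangent of half this angle, whatever the lens; pixels are square), "cx", "cy" (the principal point, pixels), "R" (3x3) and "t" (3): a world point X has camera coordinates R X + t; the wrist camera has in their place "hand_eye" (4x4, takes a point from camera to tool coordinates, whose origin is the TCP and whose axes are the flange's). Camera axes: x right, y down, z forward; pixel columns grow to the right and rows downward; lengths in m; the calibration is good to about 2 mm. A picture is of the moment at which its call begins: read the wrist's pose just before it.
- bot.job_done(): hands the job in; it is judged then, once.
The state is a dict: "clock": time; "qpos": joint angles; "qd": joint speeds; "joint_efforts": joint torques, N m; "position": TCP position; "tool_rot": TCP orientation; "force": force on the tool from outside, world axes, zero at the start; "moment": the same for the moment, N m; "grip_width": finger opening in m; "finger_force": force on a finger pad.
Only numpy, scipy, OpenCV 4.12 (cv2) and the standard library are available. Lean on these libraries where they do the work, as an engineer would, in place of code of your own. Each camera call takes 0.05 s, during which the arm holds its last target. There are 200 camera calls.

TASK

Take the chocolate slab out of the sloping mould and lay it, right way up, along the middle of the pile of gold cards on the baking pan. Its upper end is tucked under the mould's clamp bar, so raise its lower end a little and draw it out from under the bar. Chocolate is brittle: do not force it against the mould or the bar, do not drop it or press it hard on the cards (the pile's height differs each time), and leave the two finished slabs and everything else where they are.

Things in the scene. Friction and masses are not known exactly. Their poses are not given: they have to be found in the camera images.
- stand: Demoulding stand, fixed: white mould on a sloping dark plate. Origin on the table under the mould's middle; z up, x the horizontal direction in which the mould rises (away from the robot), y along its width. The mould face rises at 35 degrees towards +x. Elsewhere 'up-slope' is along that face and 'above the floor' is square to the sloping cavity floor. Mould 240 x 140 mm.
- cavity (a point): Middle of the sloping cavity floor, 95 mm above the table (axes as the stand's, not tilted). Cavity 176 mm long up the slope, 58 mm wide, straight sides; side walls 26 mm above the floor, sill at the low end 20 mm, upper end wall 12 mm.
- notches (a point): Point on the cavity floor in the middle of the two finger notches, 42.5 mm down-slope of point cavity (axes as the stand's). There both side walls are cut away for 55 mm along the slope, open to the outside and 16 mm deeper than the cavity floor.
- clamp (a point): Middle of the underside of the grey clamp bar (axes as the stand's), 52 mm up-slope of point cavity and 42 mm above the floor. The bar is 24 mm along the slope, 12 mm thick, 174 mm across, on posts whose inner faces are 73 mm either side of the middle, with black knobs up to 72 mm above the floor.
- spout (a point): Lower end of the metal filling spout (24 to 30 mm pipe, pointing down), 205 mm above the table, hanging over the notches. Its pipe runs level above the mould's midline at 262 mm and down behind it, 160 mm in +x of the stand's origin. A tool leaning back to the robot, square to the mould, passes in front of it; an upright one does not. Once drawn out, the slab can leave sideways.
- slab_center (a point): Centre of the brown chocolate slab in the mould: 170 x 50 x 32 mm (its x, y, z), 0.28 to 0.46 kg, flat on the cavity floor, x up-slope, z out of the mould. Low end up to 3 mm from the sill; upper 45 mm under the clamp bar, 10 mm of air above. Swung up about its upper bottom edge it clears the sill at 7 degrees and meets the bar at 11; drawn 55 mm down along its length it is free. Over 45 N breaks it.
- pan: Shallow aluminium baking pan with white paper, fixed, 241 (x) x 360 (y) mm, rim 23 mm high, floor 2 mm above the table. Origin: middle of its underside. It has three places 115 mm apart along y: one pile of gold cards, two finished slabs.
- pile: Pile of gold cards, 200 (x) x 76 (y) mm, fixed on the pan. This point: the middle of its foot on the pan floor, 2 mm above the table; x along its length, z up. The top card is 4 to 38 mm above this point, different each time and not reported: feel for it (or see it). The slab belongs on top, lengthwise, either end first.
- slab_a_center (a point): Centre of a finished slab (same size, loose) lying on the pan, x along its length.
- slab_b_center (a point): Centre of the other finished slab on the pan, the same.
- spatula: Bystander: spatula lying to the left of the robot, about 250 mm long.
- jar: Bystander: amber jar, 64 mm across, 100 mm high; origin under its middle.
- cup: Bystander: white mug, 76 mm across, 80 mm high; origin under its middle.
- tub: Bystander: blue tub, 84 mm across, 90 mm high; origin under its middle.
Things that resemble listed ones, but are neither listed nor needed, are in the scene too. What is shaped like the part that bears slab_center but blue or turquoise is not meant.

How it is judged:
By the outcome, as a careful person would: the job done as asked, in the order asked, and still so for the second after the job is handed in, with the robot touching nothing.
It also fails if it takes over 51 s, if anything falls off the work surface, if the arm or the gripper's body presses on something with over 40 N, if the wrist force passes 120 N, or if a joint passes its speed limit or range.

## Working session

There is one attempt and no reset: what is moved stays moved. The work goes in short steps, Python scripts to look and compute and a shell command to move; the robot and the scene stay as the last step left them, time stands still between calls to the robot, and variables do not carry over. Pictures are saved under pics/ and viewed, at most 10 in all, crops included, and the job is handed in when it is done.

```bash
mkdir -p pics; cat > h.py <<'E'
import numpy as np, cv2
from scipy.spatial.transform import Rotation as Ro
from workcell import telemetry, grab_frame, bot
def K(f):
    F=200/np.tan(np.radians(f["vertical_fov"])/2); return F,f["cx"],f["cy"]
def pose():
    s=telemetry.observe(); T=np.eye(4); T[:3,:3]=Ro.from_euler('xyz',s["tool_rot"]).as_matrix(); T[:3,3]=s["position"]; return T
def grab(n):
    T=pose(); f=grab_frame(n)
    if n=="wrist": f["cw"]=T@f["hand_eye"]
    else:
        M=np.eye(4); M[:3,:3]=f["R"]; M[:3,3]=f["t"]; f["cw"]=np.linalg.inv(M)
    return f
def cloud(f):
    F,cx,cy=K(f); v,u=np.mgrid[:400,:640]; d=f["depth"]
    P=np.stack([(u-cx)/F*d,(v-cy)/F*d,d],-1)@f["cw"][:3,:3].T+f["cw"][:3,3]
    P[d==0]=np.nan; return P
def save(f,n): cv2.imwrite("pics/"+n,f["pixels"][...,::-1])
E
python3 - <<'E'
from h import *
import pickle
fs={}
for n in("scene","side","wrist"):
    f=grab(n); fs[n]=f; save(f,n+"0.png"); print(n,f["cw"].round(3).tolist(),K(f),(f["depth"]==0).mean())
pickle.dump(fs,open("f0.pkl","wb"))
s=telemetry.observe(); print(s,bot.tcp_to_tips)
E
```

```text
scene [[-0.631, 0.632, -0.45, 1.058], [0.776, 0.522, -0.354, 0.468], [0.012, -0.573, -0.82, 1.254], [0.0, 0.0, 0.0, 1.0]] (np.float64(366.92008944063394), 323.0521918683828, 197.64566928597503) 0.00401953125
side [[0.692, -0.444, 0.57, -0.351], [-0.722, -0.421, 0.549, -0.787], [-0.004, -0.791, -0.611, 1.006], [0.0, 0.0, 0.0, 1.0]] (np.float64(440.2903109825332), 316.64012010496464, 204.58261142298366) 0.00809765625
wrist [[0.252, 0.93, 0.266, 0.089], [0.968, -0.242, -0.069, 0.622], [-0.0, 0.275, -0.961, 0.373], [0.0, 0.0, 0.0, 1.0]] (np.float64(308.13181942363303), 320.79367511217663, 199.20285812642817) 0.003890625
{'clock': 0.15, 'qpos': array([-1.3872173 ,  0.52186837, -0.0363727 ,  1.59985316,  0.02119685,
        1.02115154, -0.11281108]), 'qd': array([-5.40025904e-04, -2.01367473e-03, -2.16838178e-04, -3.53656347e-03,
       -6.05857180e-04, -4.07706507e-05,  1.21217523e-03]), 'joint_efforts': array([ 1.91125553e-03, -9.27385139e+01,  1.98036768e+00, -3.70054364e+01,
        1.79253251e-02,  6.28090056e-03, -3.92296261e-05]), 'position': array([0.15685613, 0.60474463, 0.24987144]), 'tool_rot': array([-3.14069743e+00,  3.66873748e-05,  2.88782743e+00]), 'force': array([-0.29244621, -0.03073609, -0.08375107]), 'moment': array([-0.01148723,  0.00017637,  0.05259404]), 'finger_force': 0.0, 'grip_width': 0.08531064779744021} 0.019
```

View pics/scene0.png

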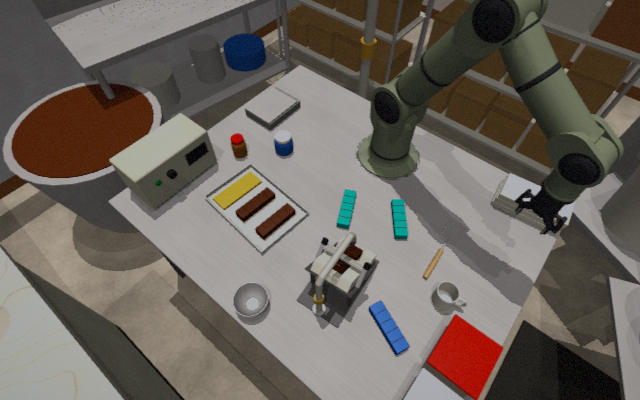

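View pics/side0.png

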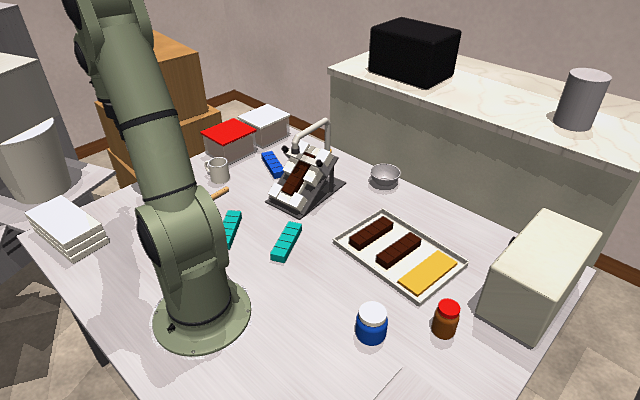

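The scene view shows the pan, with the gold pile at (237,190) and finished slabs at (255,205) and (275,220), and the stand at (340,270). The side view shows the slab in the mould at (296,178) and the gold pile at (427,272).

```bash
python3 - <<'E'
from h import *
import pickle
fs=pickle.load(open("f0.pkl","rb"))
for n in("side","scene"):
    f=fs[n]; P=cloud(f); hsv=cv2.cvtColor(f["pixels"],cv2.COLOR_RGB2HSV)
    H,S,V=[hsv[...,i].astype(int) for i in range(3)]
    inb=(P[...,0]>0.2)&(P[...,0]<1.0)&(abs(P[...,1])<.6)&(P[...,2]<.3)
    for nm,m in(("gold",(H>18)&(H<32)&(S>130)&(V>120)),("brown",((H<14)|(H>172))&(S>90)&(V<140)&(V>20))):
        m=(m&inb&(P[...,2]>0.003)).astype(np.uint8)
        c,l,st,ce=cv2.connectedComponentsWithStats(m)
        for i in range(1,c):
            if st[i,4]<40: continue
            Q=P[l==i]; md=np.median(Q,0)
            r=cv2.minAreaRect((Q[:,:2]*1000).astype(np.float32))
            print(n,nm,st[i].tolist(),ce[i].round(),md.round(4),"z5/50/95",np.percentile(Q[:,2],[5,50,95]).round(4),"rect",np.round(r[0],1),np.round(r[1],1),round(r[2],1))
E
```

```text
side gold [398, 250, 59, 45, 1176] [427. 272.] [ 0.5642 -0.3758  0.0121] z5/50/95 [0.0084 0.0121 0.0155] rect [ 569.9 -374.1] [ 78.4 205.2] 85.2
side brown [218, 130, 39, 17, 76] [237. 138.] [0.5856 0.572  0.1053] z5/50/95 [0.0978 0.1053 0.1106] rect [592.4 572.6] [ 29.9 180.6] 82.5
side brown [281, 160, 29, 36, 450] [295. 178.] [0.5473 0.1861 0.1045] z5/50/95 [0.0739 0.1045 0.1422] rect [548.2 193.4] [111.9  58.2] 6.8
side brown [349, 216, 44, 33, 653] [370. 232.] [ 0.5709 -0.1492  0.0332] z5/50/95 [0.0148 0.0332 0.0374] rect [ 579.2 -143.1] [ 53.4 174. ] 86.9
side brown [377, 232, 44, 38, 725] [398. 250.] [ 0.5649 -0.2646  0.0334] z5/50/95 [0.0158 0.0334 0.0375] rect [ 574.7 -259.3] [ 51.4 173.2] 84.9
side brown [434, 307, 25, 13, 91] [445. 314.] [ 0.3942 -0.5243  0.0909] z5/50/95 [0.072  0.0909 0.0979] rect [ 401.9 -524.1] [32.2 57.7] 21.7
side brown [432, 317, 13, 19, 67] [436. 324.] [ 0.388  -0.5108  0.0441] z5/50/95 [0.0075 0.0441 0.0737] rect [ 389.6 -509.6] [32.7 10.6] 78.5
side brown [438, 319, 21, 21, 167] [448. 329.] [ 0.3942 -0.5401  0.0408] z5/50/95 [0.0126 0.0408 0.0703
[... 194 characters left out ...]
wn [231, 139, 14, 7, 42] [238. 143.] [ 0.4305 -0.4958  0.0897] z5/50/95 [0.0768 0.0897 0.0997] rect [ 428.  -509.4] [30.1 58.8] 36.7
scene brown [236, 188, 39, 34, 473] [255. 204.] [ 0.5843 -0.2504  0.0335] z5/50/95 [0.0167 0.0335 0.0382] rect [ 579.9 -253.7] [ 51.3 166.2] 83.9
scene brown [256, 204, 39, 36, 511] [275. 220.] [ 0.5905 -0.1345  0.0336] z5/50/95 [0.0208 0.0336 0.0385] rect [ 586.  -137.1] [ 50.  166.5] 85.3
scene brown [344, 245, 18, 15, 159] [353. 252.] [0.5366 0.1952 0.1014] z5/50/95 [0.0779 0.1014 0.1207] rect [543.6 195.2] [88.9 48.7] 6.4
scene brown [334, 261, 15, 13, 116] [340. 267.] [0.6348 0.2099 0.1593] z5/50/95 [0.1506 0.1593 0.168 ] rect [627.3 209.3] [40.8 34.7] 0.6
```

```bash
python3 - <<'E'
import pickle,cv2
fs=pickle.load(open("f0.pkl","rb"))
a=cv2.resize(fs["side"]["pixels"][110:225,250:360],None,fx=5,fy=5,interpolation=cv2.INTER_CUBIC)
cv2.imwrite("pics/crop_s.png",a[...,::-1])
E
```

```text
(no output)
```

View pics/crop_s.png

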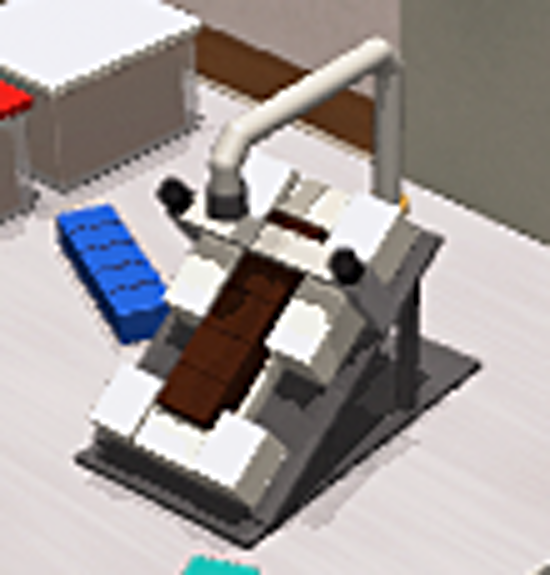

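The crop shows the slab in the mould running from (190,400) up under the bar, the spout over its upper middle at (225,200), and side notches at mid-length. The stand's heading is about +7°. Next I fit the slab's top plane.

```bash
cat >> h.py <<'E'
def brown(f,c=(0.56,0.2),r=.13):
    P=cloud(f); hsv=cv2.cvtColor(f["pixels"],cv2.COLOR_RGB2HSV); H,S,V=[hsv[...,i].astype(int) for i in range(3)]
    m=((H<14)|(H>172))&(S>90)&(V<150)&(V>15)&(np.hypot(P[...,0]-c[0],P[...,1]-c[1])<r)&(P[...,2]>.05)
    return P,m
def Rtool(yaw,tilt):  # tool x down-slope, z into slope; tilt deg
    return Ro.from_euler('z',yaw,degrees=True).as_matrix()@Ro.from_euler('y',-tilt,degrees=True).as_matrix()@np.diag([-1,1,-1.])
def delta(p,R):
    T=pose(); d=T[:3,:3].T@(np.array(p)-T[:3,3]); rv=np.degrees(Ro.from_matrix(T[:3,:3].T@R).as_rotvec()); return (d*1000).round(1),rv.round(2)
E
python3 - <<'E'
from h import *
import pickle
fs=pickle.load(open("f0.pkl","rb"))
th=np.radians(35)
for n in("side","scene"):
    P,m=brown(fs[n]); Q=P[m]
    for yaw in(6,8):
        y=np.radians(yaw); c,s=np.cos(y),np.sin(y)
        u=Q[:,0]*c+Q[:,1]*s; v=-Q[:,0]*s+Q[:,1]*c; z=Q[:,2]
        w=-u*np.sin(th)+z*np.cos(th); a=u*np.cos(th)+z*np.sin(th)
        top=w>np.percentile(w,85)-.012
        # cavity u from top plane: w_cav = w_top-.032 ; z=.095
        wt=np.median(w[top]); uc=(.095*np.cos(th)-(wt-.032))/np.sin(th)
        vt=v[top]; lo=[(x.round(3),np.percentile(vt[(a[top]>x)&(a[top]<x+.02)],[3,97]).round(4)) for x in np.arange(a.min(),a.max(),.02) if ((a[top]>x)&(a[top]<x+.02)).sum()>8]
        vc=np.mean([b.mean() for _,b in lo]); 
        print(n,yaw,"uc",uc.round(4),"vc",vc.round(4),"cav",np.round([uc*c-vc*s,uc*s+vc*c],4),"a rel cav",(np.percentile(a,[1,99])-uc*np.cos(th)-.095*np.sin(th)).round(4)); print([(q[0],q[1].tolist()) for q in lo])
cav=np.array([.60,.203,.095]); R=Rtool(7,35); S=Rtool(7,0)
up=Ro.from_euler('z',7,degrees=True).apply([np.cos(th),0,np.sin(th)]); nn=-R[:,2]
print(R,up,nn); print(delta(cav-.0425*up+.15*nn,R))
E
```

```text
side 6 uc 0.6024 vc 0.1312 cav [0.5854 0.1935] a rel cav [-0.0864  0.0795]
[(np.float64(0.46), [0.1081, 0.1532]), (np.float64(0.48), [0.1067, 0.1545]), (np.float64(0.5), [0.1078, 0.1575]), (np.float64(0.52), [0.1068, 0.1555]), (np.float64(0.54), [0.1093, 0.1544]), (np.float64(0.56), [0.1067, 0.1534]), (np.float64(0.58), [0.1087, 0.1554]), (np.float64(0.62), [0.1103, 0.1514])]
side 8 uc 0.6066 vc 0.111 cav [0.5853 0.1944] a rel cav [-0.0865  0.0791]
[(np.float64(0.464), [0.0899, 0.1352]), (np.float64(0.484), [0.0877, 0.1359]), (np.float64(0.504), [0.0881, 0.1379]), (np.float64(0.524), [0.0867, 0.1363]), (np.float64(0.544), [0.0887, 0.1338]), (np.float64(0.564), [0.0858, 0.1322]), (np.float64(0.584), [0.0872, 0.1338]), (np.float64(0.624), [0.0877, 0.1296])]
scene 6 uc 0.6015 vc 0.146 cav [0.583  0.2081] a rel cav [-0.0776  0.086 ]
[(np.float64(0.466), [0.1177, 0.1579]), (np.float64(0.486), [0.114, 0.1608]), (np.float64(0.506), [0.1145, 0.1594]), (np.float64(0.526), [0.1177, 0.1599]), (np.float64(0.586), [0.1268, 0.1866]), (np.float64(0.606), [0.1271, 0.2173]), (np.float64(0.626), [0.126, 0.1584])]
scene 8 uc 0.606 vc 0.1256 cav [0.5826 0.2087] a rel cav [-0.0776  0.0865]
[(np.float64(0.47), [0.0989, 0.1395]), (np.float64(0.49), [0.0949, 0.1415]), (np.float64(0.51), [0.0948, 0.1398]), (np.float64(0.53), [0.0973, 0.1396]), (np.float64(0.59), [0.1046, 0.1683]), (np.float64(0.61), [0.1046, 0.1955]), (np.float64(0.63), [0.1032, 0.1358])]
[[-0.81304621 -0.12186934  0.56930108]
 [-0.09982952  0.99254615  0.06990138]
 [-0.57357644  0.         -0.81915204]] [0.81304621 0.09982952 0.57357644] [-0.56930108 -0.06990138  0.81915204]
(array([-417.4, -321.9,   56.7]), array([ -6.63, -34.59, -20.85]))
```

```bash
cat >> h.py <<'E'
def st(cav,yaw,a,n):
    th=np.radians(35); R=Rtool(yaw,35); return np.array(cav)-R[:,0]*a-R[:,2]*n, R
E
python3 - <<'E'
from h import *
p,R=st([.584,.196,.095],6.5,-.0425,.2); print(p,delta(p,R))
E
```

```text
[0.43543195 0.17907281 0.23445341] (array([-376.5, -342.1,   15.7]), array([ -6.47, -34.61, -20.36]))
```

```bash
R="0.085 -0.0235 -0.0214 0.001 0 0 0"
python3 -m crank '0.085 -0.0235 -0.0214 0.001 0 0 0;0.085 -0.0235 -0.0214 0.001 0 0 0;0.085 -0.0235 -0.0214 0.001 0 0 0;0.085 -0.0235 -0.0214 0.001 0 0 0;0.085 -0.0235 -0.0214 0.001 0 0 0;0.085 -0.0235 -0.0214 0.001 0 0 0;0.085 -0.0235 -0.0214 0.001 0 0 0;0.085 -0.0235 -0.0214 0.001 0 0 0' 40
python3 -m crank '0.085 -0.0235 -0.0214 0.001 0 0 0;0.085 -0.0235 -0.0214 0.001 0 0 0;0.085 -0.0235 -0.0214 0.001 0 0 0;0.085 -0.0235 -0.0214 0.001 0 0 0;0.085 -0.0235 -0.0214 0.001 0 0 0;0.085 -0.0235 -0.0214 0.001 0 0 0;0.085 -0.0235 -0.0214 0.001 0 0 0;0.085 -0.0235 -0.0214 0.001 0 0 0'
python3 -m crank '0.085 0 0 0 -1.1 -5.8 -3.4;0.085 0 0 0 -1.1 -5.8 -3.4;0.085 0 0 0 -1.1 -5.8 -3.4;0.085 0 0 0 -1.1 -5.8 -3.4;0.085 0 0 0 -1.1 -5.8 -3.4;0.085 0 0 0 -1.1 -5.8 -3.4;0.085 0 0 0 0 0 0;0.085 0 0 0 0 0 0'
python3 - <<'E'
from h import *
import pickle
f=grab("wrist"); save(f,"w1.png"); pickle.dump(f,open("w1.pkl","wb")); p,R=st([.584,.196,.095],6.5,-.0425,.2); print(delta(p,R),telemetry.observe()["qpos"].round(2))
E
```

```text
clock: 0.82
position: [0.2965, 0.3906, 0.2422]
tool_rot: [-3.141, -0.0, 2.888]
force: [1.1, -0.4, 0.8]
grip_width: 0.0851
finger_force: 0.0
clock: 1.48
position: [0.4355, 0.1776, 0.2343]
tool_rot: [3.142, 0.0, 2.888]
force: [0.1, 0.4, 0.7]
grip_width: 0.085
finger_force: 0.0
clock: 2.15
position: [0.4392, 0.1739, 0.2348]
tool_rot: [3.137, 0.495, -3.12]
force: [0.7, 0.1, 1.1]
grip_width: 0.085
finger_force: 0.0
(array([ 3.9,  5.3, -1.5]), array([-2.48, -6.62, -4.55])) [-1.    0.16  0.34  2.36  0.82  0.33  0.17]
```

View pics/w1.png

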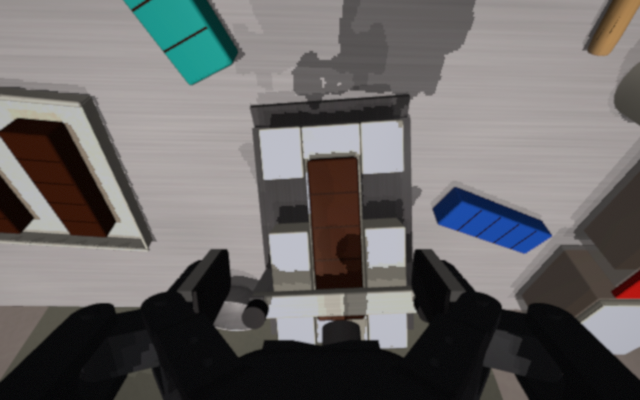

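The wrist view shows the slab from (333,157) up to the bar at (335,290). The notches are the dark strips at rows 180–225 on both sides, and the white wall blocks are at (280,153) and (384,147).

```bash
cat > m.py <<'E'
from h import *
import pickle,sys
f=pickle.load(open(sys.argv[1],"rb")); th=np.radians(35)
P,m=brown(f,(.56,.19),.15); m=m&(P[...,2]<.2)
c,l,s_,ce=cv2.connectedComponentsWithStats(m.astype(np.uint8)); i=1+np.argmax(s_[1:,4]); m=l==i; print("px",s_[i])
def edges(pts,yaw,lab):
    y=np.radians(yaw); cc,s=np.cos(y),np.sin(y)
    u=pts[:,0]*cc+pts[:,1]*s; v=-pts[:,0]*s+pts[:,1]*cc; z=pts[:,2]
    return u*np.cos(th)+z*np.sin(th), v, -u*np.sin(th)+z*np.cos(th)
Q=P[m]; yaw=6.5
for it in range(3):
    a,v,w=edges(Q,yaw,""); wt=np.median(w); k=abs(w-wt)<.006
    L=[];Rr=[];A=[]
    for x in np.arange(np.percentile(a[k],2)+.008,np.percentile(a[k],98)-.016,.008):
        q=v[k&(a>x)&(a<x+.008)]
        if len(q)<20: continue
        A.append(x+.004);L.append(np.percentile(q,1.5));Rr.append(np.percentile(q,98.5))
    sl=np.polyfit(A,(np.array(L)+Rr)/2,1)[0]; print("yaw",round(yaw,2),"sl L/R deg",np.degrees(np.arctan([np.polyfit(A,L,1)[0],np.polyfit(A,Rr,1)[0]])).round(2),"width",np.mean(np.array(Rr)-L).round(4),"mid",np.mean(np.array(Rr)+L)/2)
    yaw+=np.degrees(np.arctan(sl*np.cos(0)))
a,v,w=edges(Q,yaw,""); wt=np.median(w); k=abs(w-wt)<.006
slope=np.degrees(np.arctan(np.polyfit(a[k],w[k],1)[0])); vm=np.median([(p+q)/2 for p,q in zip([np.percentile(v[k],2)],[np.percentile(v[k],98)])])
uc=(.095*np.cos(th)-(wt-.032))/np.sin(th); y=np.radians(yaw)
alo=np.percentile(a[k],.5)-uc*np.cos(th)-.095*np.sin(th)
print("yaw",yaw,"slope resid",slope,"cav",uc*np.cos(y)-vm*np.sin(y),uc*np.sin(y)+vm*np.cos(y),"low end a (exp -.085..-.088)",alo)
# white mould face
px=f["pixels"].astype(int); wh=(px.min(-1)>150)&(px.max(-1)-px.min(-1)<40)
a,v,w=edges(P.reshape(-1,3),yaw,""); a-=uc*np.cos(th)+.095*np.sin(th); v-=vm; w-=wt-.032
k=wh.ravel()&(abs(a)<.13)&(abs(v)<.08)&(w>.015)&(w<.035)
for nm,kk in(("lowL",(a<-.07)&(v<-.033)),("lowR",(a<-.07)&(v>.033)),("upL",(a>-.02)&(a<.035)&(v<-.033)),("upR",(a>-.02)&(a<.035)&(v>.033)),("sill",(a<-.09)&(abs(v)<.02))):
    q=k&kk; print(nm,q.sum(),"a",np.percentile(a[q],[1,99]).round(4),"v",np.percentile(v[q],[1,99]).round(4),"w",np.median(w[q]).round(4))
E
python3 m.py w1.pkl
```

```text
px [ 308  157   54  132 6164]
yaw 6.5 sl L/R deg [-1.48 -0.89] width 0.0461 mid 0.12735566202380724
yaw 5.32 sl L/R deg [-0.51  0.03] width 0.0461 mid 0.13906641879592263
yaw 5.07 sl L/R deg [-0.31  0.21] width 0.0461 mid 0.14142918439546165
yaw 5.021111036086781 slope resid 0.09132481896847826 cav 0.5866860792325825 0.19403579161419313 low end a (exp -.085..-.088) -0.08649489758488704
lowL 1848 a [-0.1178 -0.0705] v [-0.0697 -0.0334] w 0.0256
lowR 1847 a [-0.1184 -0.0709] v [0.0334 0.0681] w 0.0262
upL 1273 a [-0.013   0.0271] v [-0.0688 -0.0334] w 0.0257
upR 1369 a [-0.0137  0.0265] v [0.0334 0.0688] w 0.0264
sill 1104 a [-0.1184 -0.0921] v [-0.0195  0.0196] w 0.02
```

```bash
python3 - <<'E'
from h import *
for n in(.12,.026):
    p,R=st([.5867,.194,.095],5.1,-.041,n); print(p,delta(p,R))
    T=pose();print("after rot",(R.T@(p-T[:3,3])*1000).round(1))
E
```

```text
[0.48469105 0.18489594 0.16978161] (array([-8.9,  9.7, 78.9]), array([-1.75, -6.63, -3.36]))
after rot [-0.2  7.  79.7]
[0.53839378 0.18968878 0.09278132] (array([-19.6,  12.9, 172.2]), array([-1.75, -6.63, -3.36]))
after rot [ -0.2   7.  173.7]
```

```bash

python3 -m crank '0.085 0 0 0 -0.6 -2.2 -1.1;0.085 0 0 0 -0.6 -2.2 -1.1;0.085 0 0 0 -0.6 -2.2 -1.1;0.085 0 0.0023 0.02 0 0 0;0.085 0 0.0023 0.03 0 0 0;0.085 0 0.0023 0.03 0 0 0;0.085 0 0 0 0 0 0;0.085 0 0 0 0 0 0'
python3 - <<'E'
from h import *
import pickle
f=grab("wrist"); save(f,"w2.png"); pickle.dump(f,open("w2.pkl","wb"))
p,R=st([.5867,.194,.095],5.1,-.041,.026); print(p,delta(p,R),telemetry.observe()["qpos"].round(2))
E
python3 m.py w2.pkl
```

```text
clock: 2.87
position: [0.4714, 0.1771, 0.1892]
tool_rot: [-3.132, 0.582, -3.072]
force: [-0.6, -0.0, 0.1]
grip_width: 0.0849
finger_force: 0.0
[0.53839378 0.18968878 0.09278132] (array([ -3.4,   8.8, 118.3]), array([-1.13, -1.65, -0.93])) [-0.9   0.31  0.27  2.4   1.77  0.25 -0.75]
px [ 301  147   63  158 9143]
yaw 6.5 sl L/R deg [-1.17 -0.87] width 0.0462 mid 0.12718574641959995
yaw 5.48 sl L/R deg [-0.3  -0.02] width 0.0463 mid 0.13727196416718832
yaw 5.32 sl L/R deg [-0.19  0.11] width 0.0463 mid 0.1388629715897042
yaw 5.2829011620831015 slope resid 0.14523334119073442 cav 0.5866900088570318 0.19411345924270773 low end a (exp -.085..-.088) -0.08687600676250068
lowL 2495 a [-0.1179 -0.0706] v [-0.0695 -0.0338] w 0.0258
lowR 2130 a [-0.1158 -0.0707] v [0.0334 0.0685] w 0.0261
upL 1803 a [-0.0137  0.0268] v [-0.0689 -0.0334] w 0.0259
upR 1823 a [-0.0137  0.0264] v [0.0334 0.0679] w 0.0262
sill 1607 a [-0.118  -0.0919] v [-0.0195  0.0198] w 0.02
```

```bash

python3 -m crank '0.085 -0.001 0.003 0.015 -0.4 -0.6 -0.3;0.085 -0.001 0.003 0.015 -0.4 -0.6 -0.3;0.085 0 0.002 0.015 -0.4 -0.5 -0.3;0.085 0 0 0.015 0 0 0;0.085 0 0 0 0 0 0;0.085 0 0 0 0 0 0;0.085 0 0 0 0 0 0;0.085 0 0 0 0 0 0'
python3 - <<'E'
from h import *
p,R=st([.5867,.194,.095],5.2,-.041,.026); print(p,delta(p,R),telemetry.observe()["qpos"].round(2))
E
```

```text
clock: 3.58
position: [0.5054, 0.1891, 0.1422]
tool_rot: [3.139, 0.614, -3.051]
force: [-0.8, -0.2, -1.1]
grip_width: 0.0849
finger_force: 0.0
[0.53840138 0.18960448 0.09278132] (array([ 1.6, -2.6, 59.4]), array([0.14, 0.16, 0.01])) [-0.65  0.46  0.01  2.37  2.2   0.37 -1.13]
```

```bash

python3 -m crank '0.085 0.0008 -0.0013 0 0 0 0;0.085 0.0008 -0.0013 0.009 0 0 0;0.085 0 0 0.01 0 0 0;0.085 0 0 0.01 0 0 0;0.085 0 0 0.01 0 0 0;0.085 0 0 0.01 0 0 0;0.085 0 0 0.006 0 0 0;0.085 0 0 0 0 0 0'
python3 - <<'E'
from h import *
p,R=st([.5867,.194,.095],5.2,-.041,.026); print(p,delta(p,R),telemetry.observe()["qpos"].round(2),telemetry.observe()["force"])
E
```

```text
clock: 4.25
position: [0.5363, 0.189, 0.0939]
tool_rot: [3.14, 0.611, -3.051]
force: [-1.4, -0.5, -0.2]
grip_width: 0.0848
finger_force: 0.0
[0.53840138 0.18960448 0.09278132] (array([-1.1,  0.4,  2.2]), array([0.1 , 0.03, 0.01])) [-0.53  0.6  -0.08  2.31  2.34  0.45 -1.23] [-1.41229149 -0.4723836  -0.19357676]
```

```bash

python3 -m crank '0.08 0 0 0.001 0 0 0;0.07 0 0 0 0 0 0;0.062 0 0 0 0 0 0;0.056 0 0 0 0 0 0;0.053 0 0 0 0 0 0;0.05 0 0 0 0 0 0;0.048 0 0 0 0 0 0;0.047 0 0 0 0 0 0' 35
python3 - <<'E'
from h import *
p,R=st([.5867,.194,.095],5.2,-.041,.026); print(p,delta(p,R),telemetry.observe()["force"],telemetry.observe()["finger_force"])
E
```

```text
clock: 4.92
position: [0.5364, 0.1896, 0.0947]
tool_rot: [3.139, 0.613, -3.05]
force: [-6.4, 0.1, 10.1]
grip_width: 0.0493
finger_force: 34.8
[0.53840138 0.18960448 0.09278132] (array([-0.5, -0.2,  2.7]), array([0.18, 0.11, 0.04])) [-6.38907953  0.07906973 10.12619715] 34.821152687072754
```

```bash

python3 -m crank '0.045 0 0 -0.001 0 0 0;0.045 0 0 0 0 0 0;0.045 -0.0008 0 -0.0033 0 1.5 0;0.045 -0.0008 0 -0.0033 0 1.5 0;0.045 -0.0008 0 -0.0033 0 1.5 0;0.045 0 0 0 0 0 0;0.045 0 0 0 0 0 0;0.045 0 0 0 0 0 0' 40
python3 - <<'E'
from h import *
p,R=st([.5867,.194,.095],5.2,-.041,.0287); s=telemetry.observe(); print(delta(p,R),pose()[:3,:3].T@s["force"],s["finger_force"],s["moment"])
E
```

```text
clock: 5.58
position: [0.5322, 0.189, 0.1043]
tool_rot: [3.14, 0.534, -3.05]
force: [0.2, 2.3, -1.4]
grip_width: 0.0489
finger_force: 42.9
(array([ 0.7, -0. , 10.4]), array([ 0.15, -4.4 ,  0.05])) [0.3363236  2.30099139 1.42125632] 42.85825967788696 [0.14196461 0.57005422 0.02588423]
```

```bash

python3 -m crank '0.045 -0.0008 0 -0.0033 0 1.5 0;0.045 -0.0008 0 -0.0033 0 1.5 0;0.045 -0.0008 0 -0.0033 0 1.5 0;0.045 0 0 0 0 0 0;0.045 0 0 0 0 0 0;0.045 0 0 0 0 0 0;0.045 0 0 0 0 0 0;0.045 0 0 0 0 0 0' 36
python3 - <<'E'
from h import *
import pickle
p,R=st([.5867,.194,.095],5.2,-.041,.0287); s=telemetry.observe(); print(delta(p,R),pose()[:3,:3].T@s["force"],s["finger_force"],s["moment"],s["qpos"].round(2))
f=grab("wrist"); save(f,"w3.png"); pickle.dump(f,open("w3.pkl","wb"))
# slab angle: fit brown top plane in stand coords
P,m=brown(f,(.55,.19),.15); c,l,s_,ce=cv2.connectedComponentsWithStats(m.astype(np.uint8)); m=l==1+np.argmax(s_[1:,4])
th=np.radians(35); q,R=st([.5867,.194,.095],5.2,0,0); L=(P[m]-q)@R; a,v,w=-L[:,0],L[:,1],-L[:,2]
b=np.polyfit(a,w,1); k=abs(w-np.polyval(b,a))<.004; b=np.polyfit(a[k],w[k],1); print("slab tilt",np.degrees(np.arctan(b[0])),"top at a=0 n=",b[1],"top at a=.04",np.polyval(b,.04),"a range",np.percentile(a[k],[1,99]),"v",np.percentile(v[k],[2,98]))
E
```

```text
clock: 6.25
position: [0.5304, 0.1882, 0.1125]
tool_rot: [3.141, 0.47, -3.05]
force: [0.7, 0.1, -3.1]
grip_width: 0.0495
finger_force: 42.8
(array([ 2.1,  0.7, 18.6]), array([ 0.04, -8.09,  0.03])) [0.81200582 0.05354275 3.11604457] 42.82084822654724 [-0.09849576  0.88919822 -0.03734152] [-0.64  0.53  0.1   2.23  1.86  0.16 -0.73]
slab tilt -7.944993886479298 top at a=0 n= 0.04482881692754117 top at a=.04 0.03924633827627075 a range [-0.08180194 -0.00319959] v [-0.02463438  0.02174496]
```

View pics/w3.png

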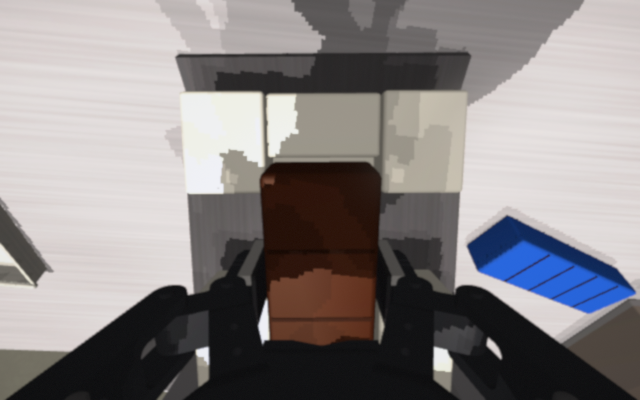

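The view shows the slab's low end raised at (320,165), clear above the sill, with the fingers at (245,270) and (395,270) still inside the notches. The measured slab tilt is 7.9°, giving 4.8 mm over the sill and 2.8 mm under the bar. I draw it out now.

```bash

python3 -m crank '0.045 0.003 0 0 0 0 0;0.045 0.003 0 0 0 0 0;0.045 0.003 0 0 0 0 0;0.045 0.003 0 0 0 0 0;0.045 0.003 0 0 0 0 0;0.045 0.003 0 0 0 0 0;0.045 0 0 0 0 0 0;0.045 0 0 0 0 0 0' 34
python3 - <<'E'
from h import *
p,R=st([.5867,.194,.095],5.2,-.041,.0287); s=telemetry.observe(); print(delta(p,R),pose()[:3,:3].T@s["force"],s["finger_force"],s["moment"],s["qpos"].round(2))
E
```

```text
clock: 6.97
position: [0.5147, 0.1866, 0.1047]
tool_rot: [3.141, 0.47, -3.051]
force: [0.9, -0.6, -2.7]
grip_width: 0.0492
finger_force: 42.8
(array([-15.6,   0.8,  18.7]), array([ 0.04, -8.08,  0.01])) [ 0.49560604 -0.66900308  2.79784805] 42.77740001678467 [-0.10068896  0.83315753 -0.04062044] [-0.57  0.53 -0.01  2.27  1.93  0.23 -0.81]
```

```bash

python3 -m crank '0.045 0.004 0 0 0 0 0;0.045 0.004 0 0 0 0 0;0.045 0.004 0 0 0 0 0;0.045 0.004 0 0 0 0 0;0.045 0.004 0 0 0 0 0;0.045 0.004 0 0 0 0 0;0.045 0 0 0 0 0 0;0.045 0 0 0 0 0 0'
python3 - <<'E'
from h import *
p,R=st([.5867,.194,.095],5.2,-.041,.0287); s=telemetry.observe(); print(delta(p,R),pose()[:3,:3].T@s["force"],s["finger_force"],s["moment"],s["qpos"].round(2))
E
```

```text
clock: 7.63
position: [0.4933, 0.1847, 0.0937]
tool_rot: [3.141, 0.47, -3.05]
force: [0.5, 0.3, -3.4]
grip_width: 0.0492
finger_force: 42.8
(array([-39.7,   0.7,  18.7]), array([ 0.04, -8.09,  0.02])) [1.04452716 0.28277207 3.23946802] 42.772749066352844 [-0.10458835  0.79687142 -0.02606041] [-0.51  0.54 -0.11  2.32  2.02  0.31 -0.91]
```

```bash

python3 -m crank '0.045 0.004 0 0 0 0 0;0.045 0.004 0 0 0 0 0;0.045 0.004 0 0 0 0 0;0.045 0.004 0 0 0 0 0;0.045 0.004 0 0 0 0 0;0.045 0.001 0 0 0 0 0;0.045 0 0 0 0 0 0;0.045 0 0 0 0 0 0'
python3 - <<'E'
from h import *
import pickle
p,R=st([.5867,.194,.095],5.2,-.041,.0287); s=telemetry.observe(); print(delta(p,R),pose()[:3,:3].T@s["force"],s["finger_force"],s["qpos"].round(2))
fs=pickle.load(open("f0.pkl","rb"))
for n in("scene","side"):
    f=fs[n];P=cloud(f);hsv=cv2.cvtColor(f["pixels"],cv2.COLOR_RGB2HSV)
    m=(hsv[...,0]>80)&(hsv[...,0]<95)&(hsv[...,1]>120)&(np.hypot(P[...,0]-.4,P[...,1]-.1)<.35)
    c,l,st_,ce=cv2.connectedComponentsWithStats(m.astype(np.uint8))
    for i in range(1,c):
        if st_[i,4]>60: print(n,P[l==i].min(0).round(3),P[l==i].max(0).round(3))
f=grab("side"); save(f,"s1.png")
cv2.imwrite("pics/s1c.png",cv2.resize(f["pixels"][90:260,200:400],None,fx=3,fy=3)[...,::-1])
E
```

```text
clock: 8.3
position: [0.4749, 0.1831, 0.0844]
tool_rot: [3.141, 0.47, -3.05]
force: [-0.0, -1.0, -2.3]
grip_width: 0.049
finger_force: 42.8
(array([-60.3,   0.7,  18.8]), array([ 0.04, -8.07,  0.02])) [ 1.15078175 -0.95549181  2.0157521 ] 42.774503231048584 [-0.48  0.56 -0.18  2.36  2.07  0.37 -0.99]
scene [ 0.278 -0.013  0.004] [0.445 0.098 0.042]
scene [0.184 0.162 0.004] [0.345 0.297 0.04 ]
side [0.207 0.155 0.   ] [0.34  0.296 0.038]
side [ 0.272 -0.022  0.   ] [0.443 0.092 0.039]
```

View pics/s1c.png

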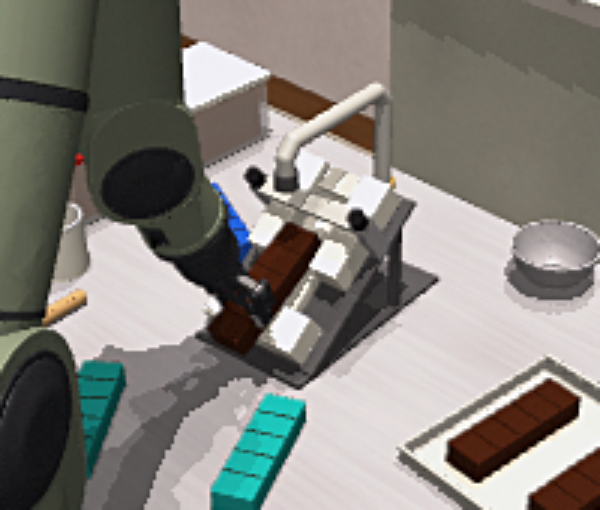

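The side view shows the slab drawn out below the clamp bar: its upper end is at crop pixel (305,230) and its low end overhangs the sill at (235,330). It's free, so I lift it square to the mould and take it out sideways.

```bash

python3 -m crank '0.045 0 0 -0.004 0 0 0;0.045 0 0 -0.006 0 0 0;0.045 0 0 -0.006 0 0 0;0.045 0 0 -0.006 0 0 0;0.045 0 0 -0.006 0 0 0;0.045 0 0 -0.006 0 0 0;0.045 0 0 -0.005 0 0 0;0.045 0 0 0 0 0 0'
python3 -m crank '0.045 0 -0.006 0 0 0 0;0.045 0 -0.012 0 0 0 0;0.045 0 -0.015 0 0 0 0;0.045 0 -0.015 -0.004 0 0 0;0.045 0 -0.015 -0.006 0 0 0;0.045 0 -0.015 -0.006 0 0 0;0.045 0 -0.015 -0.006 0 0 0;0.045 0 -0.01 0 0 0 0'
python3 - <<'E'
from h import *
s=telemetry.observe(); print(pose()[:3,:3].T@s["force"],s["finger_force"],s["qpos"].round(2))
E
```

```text
clock: 9.02
position: [0.457, 0.1818, 0.1203]
tool_rot: [3.14, 0.471, -3.05]
force: [0.0, 1.0, -2.9]
grip_width: 0.0493
finger_force: 42.8
clock: 9.68
position: [0.4588, 0.0966, 0.131]
tool_rot: [3.14, 0.469, -3.051]
force: [1.2, 0.2, -4.0]
grip_width: 0.0494
finger_force: 42.8
[0.69627239 0.06224284 4.13625385] 42.833924889564514 [ 0.03  0.43 -0.56  2.43  1.88  0.4  -0.59]
```

```bash

python3 -m crank '0.045 -0.004 -0.012 -0.006 0 0 0;0.045 -0.006 -0.015 -0.006 0 0 0;0.045 -0.007 -0.018 -0.006 0 0 0;0.045 -0.007 -0.018 -0.006 0 0 0;0.045 -0.007 -0.018 -0.006 0 0 0;0.045 -0.007 -0.018 -0.006 0 0 0;0.045 -0.007 -0.018 -0.006 0 0 0;0.045 -0.004 -0.012 -0.003 0 0 0'
python3 - <<'E'
from h import *
s=telemetry.observe(); print(pose()[:3,:3].T@s["force"],s["finger_force"],s["qpos"].round(2))
R=Rtool(-5,0); print(delta([.52,-.2,.22],R))
E
```

```text
clock: 10.35
position: [0.49, -0.0175, 0.1861]
tool_rot: [-3.141, 0.467, -3.051]
force: [-0.4, -0.0, -2.3]
grip_width: 0.0486
finger_force: 42.8
[1.43638595 0.01076009 1.88137906] 42.800384759902954 [ 0.37  0.31 -0.54  2.34  1.21  0.17  0.39]
(array([ -27.3, -184.5,  -24.1]), array([ 2.33, 26.7 ,  9.99]))
```

```bash

python3 -m crank '0.045 -0.003 -0.012 -0.003 0.3 3.3 1.2;0.045 -0.003 -0.015 -0.003 0.3 3.3 1.2;0.045 -0.003 -0.015 -0.003 0.3 3.3 1.2;0.045 -0.003 -0.015 -0.003 0.3 3.3 1.2;0.045 -0.003 -0.015 -0.003 0.3 3.3 1.2;0.045 -0.003 -0.015 -0.003 0.3 3.3 1.2;0.045 -0.003 -0.015 -0.003 0.3 3.3 1.2;0.045 -0.003 -0.012 -0.003 0.3 3.3 1.2'
python3 - <<'E'
from h import *
s=telemetry.observe(); print(pose()[:3,:3].T@s["force"],s["finger_force"],s["qpos"].round(2))
R=Rtool(-5,0); print(delta([.535,-.368,.16],R)); T=pose(); print((R.T@(np.array([.531,-.368,.16])-T[:3,3])).round(4))
E
```

```text
clock: 11.02
position: [0.5081, -0.1246, 0.2128]
tool_rot: [-3.133, 0.06, 3.07]
force: [-0.8, -0.7, -3.2]
grip_width: 0.0489
finger_force: 42.7
[ 0.89695642 -0.75688764  3.14751627] 42.74880409240723 [ 0.75  0.49 -0.84  1.92  0.49  0.87  1.17]
(array([ -41. , -240.4,   57.4]), array([-0.48,  3.42,  0.88]))
[-0.044  -0.2405  0.0528]
```

```bash

python3 -m crank '0.045 -0.003 -0.018 0.002 -0.1 0.8 0.2;0.045 -0.004 -0.028 0.003 -0.1 0.8 0.2;0.045 -0.004 -0.032 0.004 -0.1 0.8 0.2;0.045 -0.004 -0.034 0.004 -0.1 0.8 0.2;0.045 -0.004 -0.034 0.004 0 0 0;0.045 -0.004 -0.034 0.004 0 0 0;0.045 -0.004 -0.032 0.004 0 0 0;0.045 -0.003 -0.022 0.002 0 0 0'
python3 -m crank '0.045 0 0 0 0 0 0;0.045 0 0 0 0 0 0;0.045 0 0 0 0 0 0;0.045 0 0 0 0 0 0;0.045 0 0 0 0 0 0;0.045 0 0 0 0 0 0;0.045 0 0 0 0 0 0;0.045 0 0 0 0 0 0'
python3 - <<'E'
from h import *
import pickle
s=telemetry.observe(); print(pose()[:3,:3].T@s["force"],s["finger_force"],s["qpos"].round(2))
R=Rtool(-5,0); print(delta([.531,-.372,.15],R))
f=grab("wrist"); save(f,"w4.png"); pickle.dump((f,pose()),open("w4.pkl","wb"))
P=cloud(f); hsv=cv2.cvtColor(f["pixels"],cv2.COLOR_RGB2HSV); H,S,V=[hsv[...,i].astype(int) for i in range(3)]
g=(H>18)&(H<32)&(S>110)&(V>80)&(P[...,2]<.06)&(abs(P[...,0]-.57)<.15)&(abs(P[...,1]+.372)<.07)
Q=P[g]; zt=np.median(Q[:,2]); print("gold n",len(Q),"z",zt, np.percentile(Q[:,2],[5,95]))
k=abs(Q[:,2]-zt)<.005; r=cv2.minAreaRect((Q[k][:,:2]*1000).astype(np.float32)); print("gold rect",r)
b=((H<14)|(H>172))&(S>90)&(V<150)&(V>15)
T=pose(); L=(P-T[:3,3])@T[:3,:3]
m=b&(abs(L[...,1])<.03)&(abs(L[...,2])<.04)&(L[...,0]>0); q=L[m]; 
A=np.c_[q[:,0],np.ones(len(q))]; bb=np.polyfit(q[:,0],q[:,2],1); print("held: n",len(q),"x",np.percentile(q[:,0],[1,99]),"y",np.percentile(q[:,1],[2,98]),"z med",np.median(q[:,2]),"tilt deg",np.degrees(bb[0]))
E
```

```text
clock: 11.68
position: [0.5189, -0.3623, 0.1858]
tool_rot: [-3.14, 0.006, 3.055]
force: [0.0, -0.6, -3.2]
grip_width: 0.049
finger_force: 42.7
clock: 12.35
position: [0.521, -0.3577, 0.1873]
tool_rot: [-3.141, 0.008, 3.059]
force: [0.8, 0.1, -2.8]
grip_width: 0.0492
finger_force: 42.8
[-0.7159022   0.20910688  2.85319791] 42.75967061519623 [ 0.99  0.7  -0.75  1.62  0.54  1.03  1.57]
(array([-10.9, -13.4,  37.4]), array([-0.05,  0.45,  0.28]))
gold n 2175 z 0.011467816183585555 [0.00958723 0.01268845]
gold rect ((486.74420166015625, -368.77862548828125), (75.25411224365234, 28.56774139404297), 85.84355926513672)
held: n 12874 x [0.00060641 0.04613543] y [-0.02370895  0.0222852 ] z med -0.0028750742869263603 tilt deg 5.617721156870864
```

View pics/w4.png

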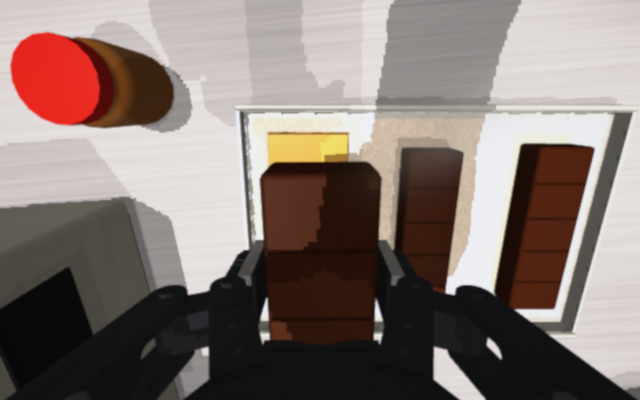

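The view shows the held slab with its low end at (320,165), the gold pile beneath at (308,147), and the finished slabs at (430,220) and (545,225) untouched.

```bash
python3 - <<'E'
from h import *
import pickle
f,T=pickle.load(open("w4.pkl","rb")); P=cloud(f); hsv=cv2.cvtColor(f["pixels"],cv2.COLOR_RGB2HSV); H,S,V=[hsv[...,i].astype(int) for i in range(3)]
L=(P-T[:3,3])@T[:3,:3]
m=((H<14)|(H>172))&(S>90)&(V<150)&(V>15)&(abs(L[...,1])<.018)&(abs(L[...,2])<.012)&(L[...,0]>0)&(L[...,0]<.04); q=L[m]
b=np.polyfit(q[:,0],q[:,2],1)
for _ in range(3): k=abs(q[:,2]-np.polyval(b,q[:,0]))<.0015; b=np.polyfit(q[k,0],q[k,2],1)
print("tilt",np.degrees(b[0]),b[1],k.mean()); print("tool z",T[:3,2],"x",T[:3,0])
print(delta([.5326,-.3706,.08],Rtool(-5,0)))
E
```

```text
tilt -0.11829313010480083 -0.0029579555133886124 0.9883736292773153
tool z [ 0.00774863 -0.00143967 -0.99996894] x [-0.99657294  0.08234615 -0.00784087]
(array([-11.8, -11.8, 107.4]), array([-0.04,  0.45,  0.28]))
```

```bash

python3 -m crank '0.045 -0.003 -0.003 0.008 0 0.2 0.1;0.045 -0.003 -0.003 0.014 0 0.2 0.1;0.045 -0.003 -0.003 0.017 0 0 0.1;0.045 -0.003 -0.003 0.017 0 0 0;0.045 0 0 0.017 0 0 0;0.045 0 0 0.017 0 0 0;0.045 0 0 0.01 0 0 0;0.045 0 0 0.005 0 0 0'
python3 -m crank '0.045 0 0 0.002 0 0 0;0.045 0 0 0 0 0 0;0.045 0 0 0 0 0 0;0.045 0 0 0 0 0 0;0.045 0 0 0 0 0 0;0.045 0 0 0 0 0 0;0.045 0 0 0 0 0 0;0.045 0 0 0 0 0 0'
python3 - <<'E'
from h import *
s=telemetry.observe(); print(pose()[:3,:3].T@s["force"],s["finger_force"],s["qpos"].round(2))
print(delta([.5326,-.3706,.041],Rtool(-5,0)))
E
```

```text
clock: 13.07
position: [0.5312, -0.3704, 0.0793]
tool_rot: [3.141, -0.002, 3.054]
force: [0.0, 1.2, -3.1]
grip_width: 0.0492
finger_force: 42.7
clock: 13.73
position: [0.5321, -0.371, 0.0805]
tool_rot: [-3.141, 0.001, 3.054]
force: [0.1, -0.5, -2.1]
grip_width: 0.0492
finger_force: 42.7
[-0.15154803 -0.50303055  2.05720729] 42.69744157791138 [ 0.94  0.85 -0.67  1.63  0.64  0.89  1.5 ]
(array([-0.5,  0.5, 39.5]), array([-0.05,  0.06, -0.04]))
```

```bash

python3 -m crank '0.045 0 0 0.007 0 0 0;0.045 0 0 0.008 0 0 0;0.045 0 0 0.007 0 0 0;0.045 0 0 0.006 0 0 0;0.045 0 0 0.004 0 0 0;0.045 0 0 0.002 0 0 0;0.045 0 0 0 0 0 0;0.045 0 0 0 0 0 0'
python3 -m crank '0.045 0 0 0.0005 0 0 0;0.045 0 0 0.0005 0 0 0;0.045 0 0 0 0 0 0;0.045 0 0 0 0 0 0;0.045 0 0 0 0 0 0;0.045 0 0 0 0 0 0;0.045 0 0 0 0 0 0;0.045 0 0 0 0 0 0'
```

```text
clock: 14.4
position: [0.5322, -0.3709, 0.0463]
tool_rot: [-3.141, 0.001, 3.054]
force: [-0.4, 0.0, -2.5]
grip_width: 0.0492
finger_force: 42.8
clock: 15.07
position: [0.5321, -0.3709, 0.0453]
tool_rot: [-3.141, 0.001, 3.054]
force: [0.1, -0.2, -3.1]
grip_width: 0.0493
finger_force: 42.8
```

```bash

python3 -m crank '0.045 0 0 0.0005 0 0 0;0.045 0 0 0.0005 0 0 0;0.045 0 0 0 0 0 0;0.045 0 0 0 0 0 0;0.045 0 0 0 0 0 0;0.045 0 0 0 0 0 0;0.045 0 0 0 0 0 0;0.045 0 0 0 0 0 0'
```

```text
clock: 15.73
position: [0.5321, -0.3709, 0.0443]
tool_rot: [-3.141, 0.001, 3.054]
force: [0.0, -0.3, -2.6]
grip_width: 0.0487
finger_force: 42.8
```

Still in free air at about 3 mm above the expected contact height. I keep feeling downwards.

```bash

python3 -m crank '0.045 0 0 0.0005 0 0 0;0.045 0 0 0.0005 0 0 0;0.045 0 0 0.0005 0 0 0;0.045 0 0 0 0 0 0;0.045 0 0 0 0 0 0;0.045 0 0 0 0 0 0;0.045 0 0 0 0 0 0;0.045 0 0 0 0 0 0'
```

```text
clock: 16.4
position: [0.5321, -0.371, 0.0428]
tool_rot: [-3.141, 0.001, 3.054]
force: [-0.5, -0.4, -3.0]
grip_width: 0.0494
finger_force: 42.8
```

```bash

python3 -m crank '0.045 0 0 0.0004 0 0 0;0.045 0 0 0.0004 0 0 0;0.045 0 0 0 0 0 0;0.045 0 0 0 0 0 0;0.045 0 0 0 0 0 0;0.045 0 0 0 0 0 0;0.045 0 0 0 0 0 0;0.045 0 0 0 0 0 0'
```

```text
clock: 17.07
position: [0.532, -0.371, 0.042]
tool_rot: [-3.141, 0.001, 3.054]
force: [0.1, -0.4, -2.6]
grip_width: 0.0491
finger_force: 42.8
```

```bash

python3 -m crank '0.045 0 0 0.0005 0 0 0;0.045 0 0 0.0005 0 0 0;0.045 0 0 0 0 0 0;0.045 0 0 0 0 0 0;0.045 0 0 0 0 0 0;0.045 0 0 0 0 0 0;0.045 0 0 0 0 0 0;0.045 0 0 0 0 0 0'
```

```text
clock: 17.73
position: [0.532, -0.371, 0.041]
tool_rot: [-3.141, 0.001, 3.054]
force: [-0.2, -1.2, -2.2]
grip_width: 0.0494
finger_force: 42.8
```

```bash

python3 -m crank '0.045 0 0 0.0005 0 0 0;0.045 0 0 0.0003 0 0 0;0.045 0 0 0 0 0 0;0.045 0 0 0 0 0 0;0.045 0 0 0 0 0 0;0.045 0 0 0 0 0 0;0.045 0 0 0 0 0 0;0.045 0 0 0 0 0 0'
```

```text
clock: 18.4
position: [0.5321, -0.3709, 0.0406]
tool_rot: [-3.141, 0.001, 3.054]
force: [-3.7, 1.7, 5.8]
grip_width: 0.0493
finger_force: 43.8
```

Contact felt: the vertical force went from -2.6 to +5.8 N. I release it gently.

```bash

python3 -m crank '0.045 0 0 -0.0002 0 0 0;0.05 0 0 0 0 0 0;0.052 0 0 0 0 0 0;0.054 0 0 0 0 0 0;0.057 0 0 0 0 0 0;0.06 0 0 0 0 0 0;0.063 0 0 0 0 0 0;0.063 0 0 0 0 0 0' 20
python3 -m crank '0.064 0 0 0 0 0 0;0.064 0 0 0 0 0 0;0.064 0 0 -0.004 0 0 0;0.064 0 0 -0.008 0 0 0;0.064 0 0 -0.012 0 0 0;0.064 0 0 -0.015 0 0 0;0.064 0 0 -0.02 0 0 0;0.064 0 0 -0.02 0 0 0'
python3 -m crank '0.064 0 0 -0.025 0 0 0;0.064 0 0 -0.025 0 0 0;0.064 0 0 -0.025 0 0 0;0.064 0.02 0 -0.025 0 0 0;0.064 0.02 0 -0.02 0 0 0;0.064 0.02 0 0 0 0 0;0.064 0 0 0 0 0 0;0.064 0 0 0 0 0 0'
python3 - <<'E'
from h import *
for n in("scene","side"):
    f=grab(n); save(f,n+"_end.png"); P=cloud(f); hsv=cv2.cvtColor(f["pixels"],cv2.COLOR_RGB2HSV); H,S,V=[hsv[...,i].astype(int) for i in range(3)]
    X,Y,Z=P[...,0],P[...,1],P[...,2]
    m=((H<14)|(H>172))&(S>90)&(V<150)&(V>15)&(abs(X-.57)<.15)&(Y<-.05)&(Y>-.45)&(Z>.01)&(Z<.08)
    c,l,s,ce=cv2.connectedComponentsWithStats(m.astype(np.uint8))
    for i in range(1,c):
        if s[i,4]>80:
            Q=P[l==i]; zt=np.percentile(Q[:,2],80); T=Q[abs(Q[:,2]-zt)<.006]; print(n,s[i].tolist(),"ztop",np.median(T[:,2]).round(4),[np.round(x,1) for x in cv2.minAreaRect((T[:,:2]*1000).astype(np.float32))])
E
```

```text
clock: 19.07
position: [0.5321, -0.3709, 0.0404]
tool_rot: [-3.141, 0.001, 3.054]
force: [-0.2, 0.1, 0.2]
grip_width: 0.063
finger_force: 0.0
clock: 19.73
position: [0.5321, -0.3708, 0.1216]
tool_rot: [-3.141, 0.001, 3.054]
force: [0.4, 0.3, -0.3]
grip_width: 0.0639
finger_force: 0.0
clock: 20.4
position: [0.4715, -0.366, 0.2412]
tool_rot: [-3.139, 0.002, 3.053]
force: [0.3, -1.1, -0.1]
grip_width: 0.0641
finger_force: 0.0
scene [217, 172, 38, 32, 463] ztop 0.0434 [array([ 570.4, -367.6]), array([ 52.4, 163.1]), np.float64(84.3)]
scene [236, 188, 39, 33, 476] ztop 0.0345 [array([ 578.9, -253.5]), array([ 51.4, 163.8]), np.float64(85.6)]
scene [256, 204, 39, 36, 529] ztop 0.0343 [array([ 585.2, -136.7]), array([ 50.5, 163.9]), np.float64(85.2)]
side [349, 216, 44, 34, 653] ztop 0.0343 [array([ 580.9, -142.9]), array([ 51.8, 169. ]), np.float64(85.1)]
side [376, 232, 45, 37, 738] ztop 0.0344 [array([ 575. , -259.1]), array([ 49.9, 170.8]), np.float64(85.0)]
side [405, 248, 47, 40, 833] ztop 0.0439 [array([ 568.3, -375.2]), array([ 50.2, 172.4]), np.float64(84.9)]
```

View pics/scene_end.png

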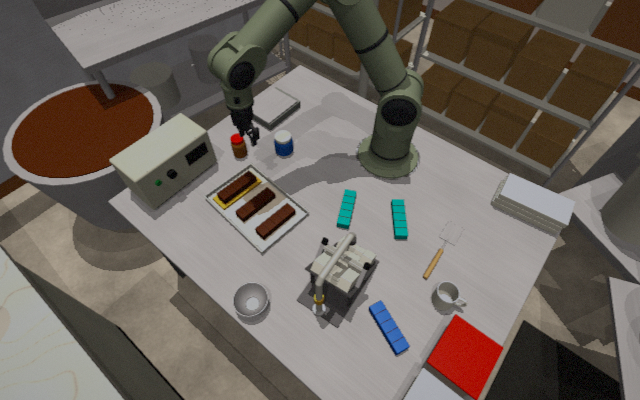

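View pics/side_end.png

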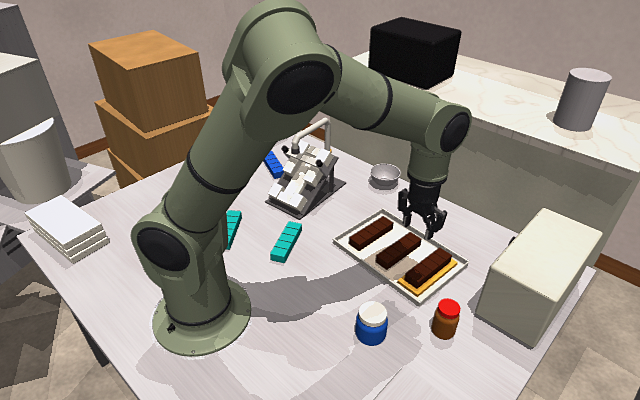

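The slab lies flat and centred on the gold pile at scene (237,187) and side (430,268). The finished slabs haven't moved, the mould is empty and the gripper is clear.

```bash
python3 -c "
from workcell import bot
print(bot.job_done())"
```

```text
the job is handed in; nothing more can be done
None
```

I drew the chocolate slab out from under the clamp bar, laid it right way up along the middle of the gold pile (within about 3 mm by camera), and handed the job in at about 20.5 s; the finished slabs measured unmoved and I saw nothing else disturbed.

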